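# Pin the bracket and hold the bolt head behind it

### The arm

A 7-joint arm with a two-finger parallel gripper is mounted at the origin on the work surface. World frame = base frame: x ahead of the robot, y to its left, z up, the work surface at z = 0. Lengths are in mm, angles in rad, forces in N, time in s.
With the tool pointing down it reaches from about 400 to 850 mm from the base axis. Payload 4.4 kg.
Tool frame: the origin (TCP) lies midway between the tips of the shut fingers; the grasp point (between the pads) lies 19 mm behind it; z points along the fingers, y is the line along which they close (so a half turn about z gives the same grasp; the last joint's range is limited). The gripper opens to 94 mm and grips with 3 to 60 N. Pads are 16 mm wide; open, the fingers measure 119 mm over their backs; the gripper's body (75 mm by 177 mm) begins 78 mm behind the grasp point.
Start: joints at [-1.272, 0.628, 0.038, 1.517, -0.027, 0.996, -0.02], TCP at [231.872, 607.251, 205.478] pointing down, gripper open.
Joint ranges: [-3.06, 3.06], [-0.37, 2.12], [-1.25, 1.32], [0.18, 2.47], [-1.1, 4.24], [0.23, 1.98], [-2.94, 2.94]. Speed limits (rad/s): [2.57, 2.57, 3.14, 3.14, 3.14, 3.14, 3.14].

### API

Orientations are given as [roll, pitch, yaw] about the fixed x, y, z axes, in that order (R = Rz(yaw) Ry(pitch) Rx(roll)).
In Python, from plant import bot, eyes gives the robot as it stands. The module is installed in compiled form; this text tells all that it offers.
- The arm moves only by the shell command python3 -m crank 'ROWS' [FORCE]. ROWS is JSON, a list of rows, each a list of 5 numbers: the shift along the tool's x, y, z in cm, then the turn about the tool's z in degrees, then the gripper command: -1 is fully open, 1 is shut, values between are in proportion. A call has 1 to 12 rows; each row is the pose to reach, as a shift and turn from the pose commanded when the call began, along the tool's axes at that moment; what a row does not reach only later rows make up. A row lasts 1/8 s, in which the tool goes at most 62.5 mm and 10.7 degrees, less where a joint would pass 70% of its speed; a pose out of reach is approached as far as the arm can. A call with a gripper value outside its range is refused whole. The fingers move at their own pace and stop on an object; FORCE is the grip in N (left out, the last holds). Time passes only in rows, so rows that repeat a pose let the fingers close. It gives the time, the measured TCP pose, the force, the opening and the grip force at its end, in the units of the state.
- bot.read_state(): the state, without advancing time (a new reading comes with each control period).
- eyes.capture(name): name is "scene" or "top"; returns a dict with "pixels" (384x512x3 uint8, red, green, blue), "fx", "fy", "cx", "cy" (pixels), "world_to_cam" (4x4, takes a point from world to camera coordinates). Camera axes: x right, y down, z forward; pixel columns grow to the right and rows downward; lengths in mm; the calibration is good to about 2 mm. A picture is of the moment at which its call begins. There is no depth.
- bot.job_done(): hands the job in; it is judged then, once.
The state is a dict: "clock": time; "joint_pos": joint angles; "qd": joint speeds; "tau": joint torques, N m; "ee_pos": TCP position; "tcp_rot": TCP orientation; "contact_force": force on the tool from outside, world axes, zero at the start; "ft_torque": the same for the moment, N m; "gripper_width": finger opening in mm; "grip_force": force on a finger pad.
Only numpy, scipy, OpenCV 4.12 (cv2) and the standard library are available. Lean on these libraries where they do the work, as an engineer would, in place of code of your own. Each camera call takes 0.05 s, during which the arm holds its last target. There are 200 camera calls.

### The job

With the mallet, drive the copper-coloured spring pin in the bracket's foot fully home, and set the mallet back down on the table top. Then reach down into the gap behind the bracket's near leg, take the turning hexagon bolt head between the fingers and hold it still against the driver: finish while holding it, without letting go. Touch the pin only with the mallet and leave the jars, pot, bottle and sanding block where they are.

Things in the scene. Friction and masses are not known exactly. Their poses are not given: they have to be found in the camera images.
- stand: The assembly, fixed. Origin on the table top under the bolt head's centre; x along the bolt from its head to the driver (roughly away from the robot), z up. Plywood base 20 mm thick, x -125 to +255 mm, y +-80. On it a steel U bracket, 150 mm wide in y: foot plate (top 24 mm above table) from x -120 to +29, with two upright legs.
- gap_top (a point): Centre of the mouth of the gap between the bracket's legs, 100 mm above the table, straight over the bolt head. The legs, 4 mm thick, have their tops at this height and leave 50 mm free between them (stand x -25 to +25 mm); the gap is open at the top and at both y ends.
- rail_top (a point): Middle of the top edge of the white wooden rail behind the bracket's far leg, 100 mm above the table. The rail spans stand x 29 to 47 mm, y +-78; beyond it the nut's socket and the green and black driver (x 58 to 246 mm, y +-26) lie on a cradle and reach up to 100 mm.
- bolt_head (a point): Centre of the brass hexagon bolt head in the gap between the legs, 72 mm above the table: 24 mm across flats, 27.7 mm across corners, 20 mm long along the stand's x axis, in the middle of the gap. Closing on it from above along the stand's y axis squares it up.
- bolt (a joint): Angle of the bolt about the stand's x axis (rad); a pair of flats faces +-y at 0 and at every multiple of 1.047. It starts anywhere; the running driver (torque 0.1 N m) turns it on at about 0.25 rad/s until it is held, then stalls. It never stops by itself.
- pin_top (a point): Centre of the top of the copper-coloured upright spring pin, 12 mm in diameter, in the bracket's foot on the robot's side of the near leg (stand x -85 mm, y 0). It starts 16 to 20 mm above the foot plate and is 3 mm above it when home.
- pin (a joint): How far the pin has been driven down (m): starts at 0 to 0.004, home at its stop at 0.017. About 7 N moves it, it stays where it is driven to.
- mallet_grip (a point): Where to grip the mallet: on the axis of its wooden handle, 62 mm from the head's axis. The handle is 22 mm wide (y), 20 mm high (z), level, 30 mm above the table as the mallet stands, and reaches 25 to 150 mm from the head's axis. x points along the handle towards the head. Mass 0.2 to 0.33 kg.
- mallet_face (a point): Centre of the underside of the mallet's head, a black rubber cylinder 50 mm in diameter and 60 mm tall with a yellow band, standing upright on this face; the handle leaves it level, half-way up. x points from the handle's end to the head, z up.
- jar_a_mid (a point): Bystander: white painted open glass jar, 66 mm across, 95 mm tall; point at its centre, half-way up.
- jar_b_mid (a point): Bystander: second white painted open jar, 66 mm across, 95 mm tall; centre, half-way up.
- globe_mid (a point): Bystander: big white round open jar with a red motif, 128 mm across, 130 mm tall; centre, half-way up.
- paint_pot_mid (a point): Bystander: small white plastic pot with green paint, 60 mm across, 55 mm tall; centre, half-way up.
- sanding_mid (a point): Bystander: yellow sanding block lying flat, 100 x 60 x 35 mm; its centre.
- glue_mid (a point): Bystander: white glue bottle with orange cap, 52 mm across, 140 mm tall; centre, half-way up.
Things that resemble listed ones, but are neither listed nor needed, are in the scene too. Leave any red look-alike of the part that bears mallet_grip alone.

How it is judged:
By the outcome, as a careful person would: the job done as asked, in the order asked, and still so for the second after the job is handed in, while the arm keeps its last pose, push and grip.
It also fails if it takes over 51 s, if anything falls off the work surface, if the arm or the gripper's body presses on something with over 40 N, if the wrist force passes 120 N, or if a joint passes its speed limit or range.

## Working session

There is one attempt and no reset: what is moved stays moved. The work goes in short steps, Python scripts to look and compute and a shell command to move; the robot and the scene stay as the last step left them, time stands still between calls to the robot, and variables do not carry over. Pictures are saved under pics/ and viewed, at most 10 in all, crops included, and the job is handed in when it is done.

```bash
mkdir -p pics; python3 - <<'E'
from plant import bot,eyes
import cv2,numpy as np
s=bot.read_state();print(s)
for n in("scene","top"):
    c=eyes.capture(n);print(n,c["fx"],c["fy"],c["cx"],c["cy"],np.round(c["world_to_cam"],4).tolist())
    cv2.imwrite(f"pics/{n}0.png",cv2.resize(c["pixels"][:,:,::-1],(800,600),interpolation=cv2.INTER_CUBIC))
E
```

```text
{'clock': 0.0, 'joint_pos': array([-1.27181035,  0.62931716,  0.03844766,  1.51834341, -0.02701085,
        0.99626483, -0.01999649]), 'qd': array([-4.62473950e-04,  3.59525016e-04,  7.90368170e-04,  4.41170689e-05,
        1.99579223e-03,  7.71718622e-04,  1.75620769e-03]), 'tau': array([-1.45186918e-03, -5.49735725e+01,  1.14371069e+00, -1.86633128e+01,
       -5.20037091e-02,  2.33374082e-02,  1.49435950e-04]), 'ee_pos': array([231.6299263 , 606.63918581, 204.58084213]), 'tcp_rot': array([-3.13977802e+00,  1.59756025e-05,  2.77680024e+00]), 'contact_force': array([0.64479297, 0.55279692, 0.54651911]), 'ft_torque': array([-0.03185069,  0.00934481,  0.00747714]), 'grip_force': 0.0, 'gripper_width': 93.94185060441463}
scene 483.64093493247447 483.64093493247447 257.31905006789776 194.29217115541215 [[0.5582, 0.8297, -0.0037, -294.7443], [0.7169, -0.4845, -0.5014, -373.1081], [-0.4178, 0.2772, -0.8652, 1803.9645], [0.0, 0.0, 0.0, 1.0]]
top 413.42991505410674 413.42991505410674 249.30867243884626 191.74084102714653 [[0.0143, -0.9999, -0.007, -12.3743], [-0.9814, -0.0127, -0.1913, 545.2825], [0.1912, 0.0096, -0.9815, 1318.131], [0.0, 0.0, 0.0, 1.0]]
```

View pics/scene0.png

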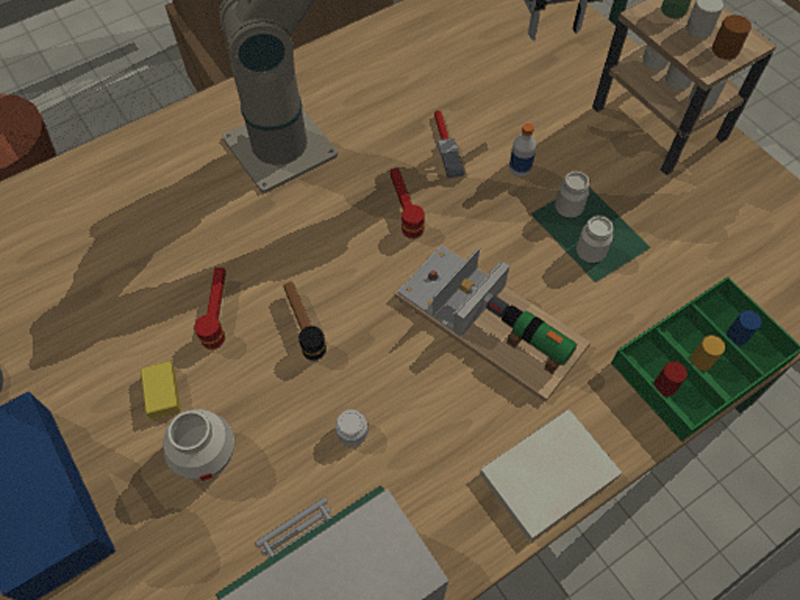

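View pics/top0.png

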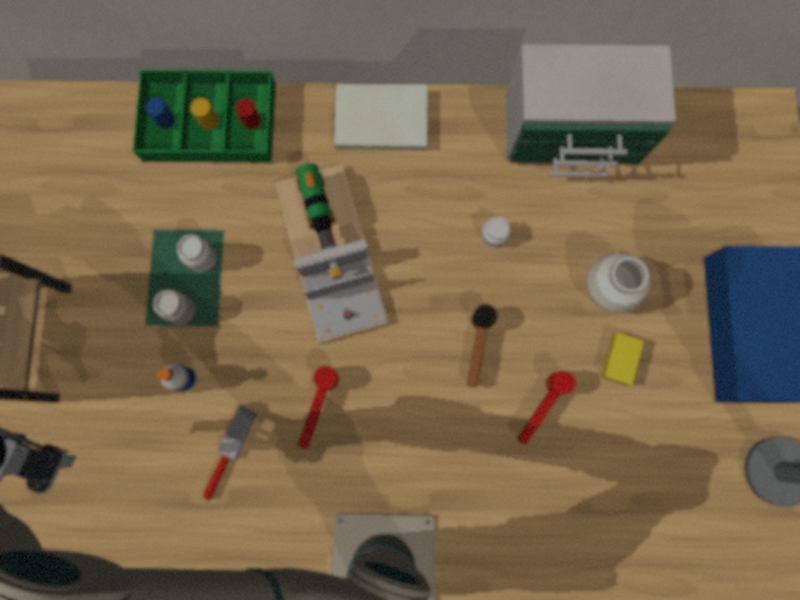

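The scene view shows the black-headed mallet, with its head near (312,340), and the stand around (490,310). The top view shows them at (484,318) and (335,255). I'll enlarge both.

```bash
python3 - <<'E'
from plant import eyes
import cv2
c=eyes.capture("scene")["pixels"][:,:,::-1];cv2.imwrite("pics/s1.png",cv2.resize(c[150:260,175:375],None,fx=4,fy=4,interpolation=cv2.INTER_CUBIC))
c=eyes.capture("top")["pixels"][:,:,::-1];cv2.imwrite("pics/t1.png",cv2.resize(c[100:250,175:325],None,fx=4,fy=4,interpolation=cv2.INTER_CUBIC))
E
```

```text
(no output)
```

View pics/s1.png

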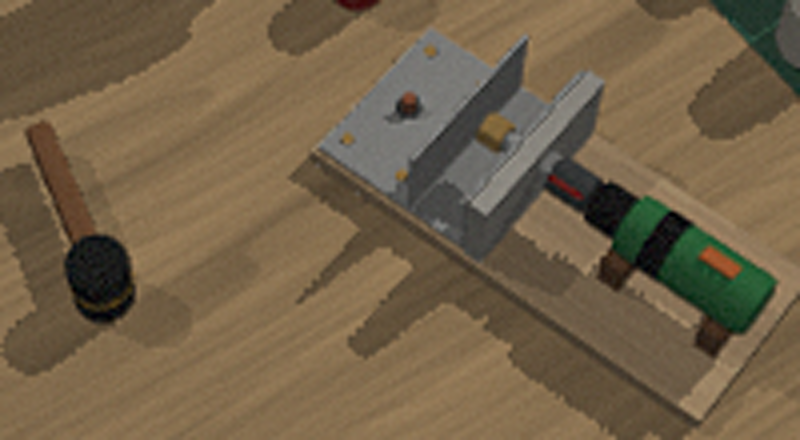

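View pics/t1.png

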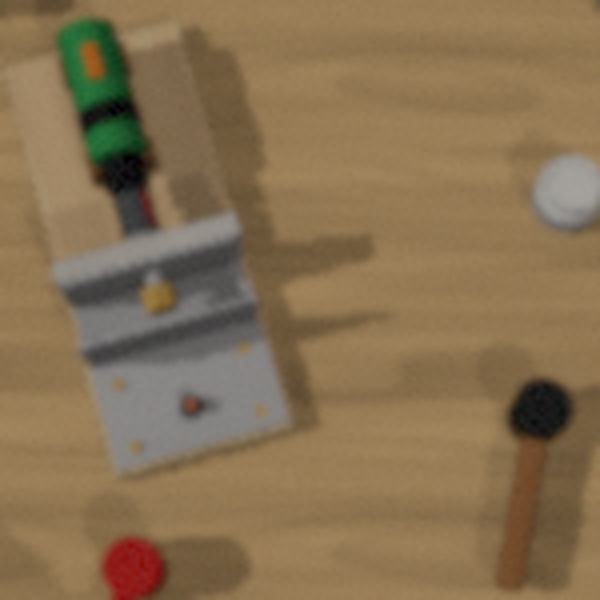

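```bash
cat >h.py <<'E'
import numpy as np
from scipy.optimize import least_squares
from plant import bot,eyes
def proj(c,P):
    P=np.atleast_2d(P);q=P@c["world_to_cam"][:3,:3].T+c["world_to_cam"][:3,3]
    return np.c_[c["fx"]*q[:,0]/q[:,2]+c["cx"],c["fy"]*q[:,1]/q[:,2]+c["cy"]]
def place(p,L):
    L=np.atleast_2d(np.array(L,float));a=p[2];return np.c_[p[0]+L[:,0]*np.cos(a)-L[:,1]*np.sin(a),p[1]+L[:,0]*np.sin(a)+L[:,1]*np.cos(a),L[:,2]]
def fit(obs,x0):  # obs: list of (cam, local pts, px)
    f=lambda p:np.concatenate([(proj(c,place(p,L))-U).ravel() for c,L,U in obs])
    r=least_squares(f,x0,loss="soft_l1");return r.x,f(r.x).reshape(-1,2)
E
cat >m.py <<'E'
from h import *
S=eyes.capture("scene");T=eyes.capture("top")
s=lambda a:(np.array(a)+.5)/4-.5+[175,150]
t=lambda a:(np.array(a)+.5)/4-.5+[175,100]
Ls=[[-85,0,42],[-120,75,24],[-120,-75,24],[-27,75,100],[-27,-75,100],[255,-80,20],[0,0,74]]
Us=s([[408,98],[433,30],[318,150],[527,38],[412,160],[700,422],[495,132]])
Lt=[[-85,0,42],[-120,75,24],[-120,-75,24],[-27,75,100],[-27,-75,100],[255,-80,20],[255,80,20],[0,0,80]]
Ut=t([[191,404],[118,474],[292,426],[85,352],[253,310],[182,22],[8,68],[157,293]])
p,r=fit([(S,Ls,Us),(T,Lt,Ut)],[600,0,0.3]);print("stand",p,"\n",r.round(1).tolist())
L=[[0,0,60],[-150,0,35]]
q,r=fit([(S,L,s([[99,262],[38,125]])),(T,L,t([[541,409],[510,587]]))],[500,-200,0]);print("mallet",q,"\n",r.round(1).tolist())
print("grip",place(q,[-62,0,30]),"pin",place(p,[-85,0,42]),"gap",place(p,[0,0,100]))
st=bot.read_state();print(st["ee_pos"],st["tcp_rot"])
E
python3 m.py
```

```text
stand [5.96741314e+02 1.09237846e+02 2.91072754e-01] 
 [[0.1, -0.0], [-0.7, -0.3], [-0.3, -0.8], [-0.1, -0.5], [-0.6, 0.4], [-0.8, 0.6], [-0.1, 0.4], [-0.1, 0.3], [-0.4, -0.4], [-0.8, -0.5], [-2.2, -0.6], [0.8, -2.6], [-0.7, -0.3], [-1.0, 0.0], [0.8, 1.4]]
mallet [ 5.13920217e+02 -2.04073180e+02 -1.72648521e-01] 
 [[-0.0, 0.1], [-0.2, 0.6], [0.0, -0.4], [-0.6, 0.9]]
grip [[ 452.84195656 -193.42207002   30.        ]] pin [[515.31670571  84.84454383  42.        ]] gap [[596.74131396 109.23784558 100.        ]]
[231.78581581 607.08098972 205.16904881] [-3.14101790e+00 -4.75834099e-05  2.77678676e+00]
```

```bash
cat >>h.py <<'E'
from scipy.spatial.transform import Rotation as Ro
def go(*targets):  # each x,y,z(TCP mm),yaw -> row numbers from the present pose
    s=bot.read_state();R=Ro.from_euler("xyz",s["tcp_rot"])
    print("now",s["clock"],s["ee_pos"].round(1),s["tcp_rot"].round(3),"F",s["contact_force"].round(1),"w",round(s["gripper_width"],1),"g",round(s["grip_force"],1),"q",s["joint_pos"].round(2))
    for t in targets:
        d=R.inv().apply(np.array(t[:3])-s["ee_pos"])/10
        a=-np.degrees((t[3]-s["tcp_rot"][2]+np.pi)%(2*np.pi)-np.pi)
        print(d.round(2),round(a,1))
E
python3 -c "
from h import *
go((500,150,205,2.969),(453,-193.4,150,2.969))"
```

```text
now 0.3 [231.8 607.1 205.2] [-3.141 -0.     2.777] F [ 0.  -0.1  0.5] w 93.8 g 0.0 q [-1.27  0.63  0.04  1.52 -0.03  1.   -0.02]
[-4.136e+01 -3.313e+01  3.000e-02] -11.0
[-49.22 -66.88   5.55] -11.0
```

```bash
python3 -m crank '[[-41.36,-33.13,0,-5.5,-1],[-41.36,-33.13,0,-11,-1],[-41.36,-33.13,0,-11,-1],[-41.36,-33.13,0,-11,-1],[-41.36,-33.13,0,-11,-1],[-41.36,-33.13,0,-11,-1],[-41.36,-33.13,0,-11,-1],[-41.36,-33.13,0,-11,-1],[-45.5,-50,2,-11,-1],[-45.5,-50,2,-11,-1],[-45.5,-50,2,-11,-1],[-49.2,-66.9,5.5,-11,-1]]' 40; python3 -c "
from h import *
go((453,-193.4,150,2.969),(453,-193.4,90,2.969))"
```

```text
clock: 1.8
ee_pos: [470.9, -73.3, 174.9]
tcp_rot: [3.142, 0.002, 2.969]
contact_force: [0.0, -0.1, -0.5]
gripper_width: 94.1
grip_force: 0.0
now 1.8 [470.9 -73.3 174.9] [3.142e+00 2.000e-03 2.969e+00] F [ 0.  -0.1 -0.5] w 94.1 g 0.0 q [ 0.08  0.43  0.03  2.02 -0.02  0.69  1.51]
[ -0.29 -12.14   2.49] -0.0
[ -0.28 -12.14   8.49] -0.0
```

```bash
python3 -m crank '[[-0.3,-12.1,2.5,0,-1],[-0.3,-12.1,2.5,0,-1],[-0.3,-12.1,2.5,0,-1],[-0.3,-12.1,8.5,0,-1],[-0.3,-12.1,8.5,0,-1]]' >/dev/null; python3 - <<'E'
from h import *
import cv2
go((453,-193.4,11,2.969))
T=eyes.capture("top");S=eyes.capture("scene")
a=cv2.resize(T["pixels"][180:260,270:350,::-1],(400,400),interpolation=cv2.INTER_CUBIC)
b=cv2.resize(S["pixels"][170:250,160:240,::-1],(400,400),interpolation=cv2.INTER_CUBIC)
cv2.imwrite("pics/m1.png",np.hstack([a,b]))
E
```

```text
now 2.425 [ 449.4 -188.5   86.7] [ 3.139 -0.009  2.97 ] F [ 0.  -0.3  0.4] w 93.9 g 0.0 q [ 0.33  0.59  0.02  2.07 -0.02  0.49  1.76]
[-0.5  -0.44  7.57] 0.1
```

View pics/m1.png

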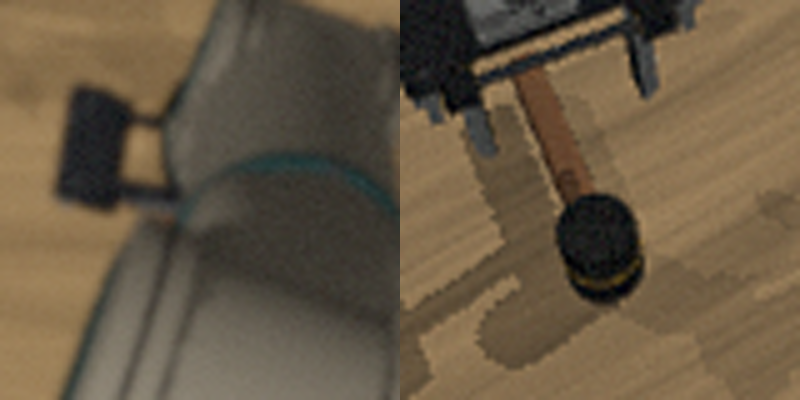

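The left panel is hidden by the arm. In the right panel the fingers, at (485,140) and (650,85), straddle the handle with the head beyond at (598,245). The pose isn't settled yet, so I'll let it settle and then descend.

```bash
python3 -m crank '[[0,0,0,0,-1],[0,0,0,0,-1]]' >/dev/null; python3 -c "
from h import *
go((453,-193.4,11,2.969))"
```

```text
now 2.775 [ 453.7 -191.    91.4] [-3.141e+00  3.000e-03  2.969e+00] F [ 0.3  0.3 -0.4] w 93.9 g 0.0 q [ 0.33  0.58  0.02  2.06 -0.02  0.49  1.76]
[ 0.05 -0.24  8.04] 0.0
```

```bash
python3 -m crank '[[0,-0.2,4,0,-1],[0,-0.2,8,0,-1],[0,-0.2,8,0,-1],[0,-0.2,8,0,1],[0,-0.2,8,0,1],[0,-0.2,8,0,1],[0,-0.2,8,0,1],[0,-0.2,8,0,1],[0,-0.2,8,0,1]]' 50; python3 -c "
from h import *
go((453,-193.4,11,2.969))"
```

```text
clock: 3.9
ee_pos: [452.0, -192.9, 9.6]
tcp_rot: [3.142, -0.0, 2.969]
contact_force: [-0.2, -0.8, 0.2]
gripper_width: 37.4
grip_force: 0.0
now 3.9 [ 452.  -192.9    9.6] [ 3.142 -0.     2.969] F [-0.2 -0.8  0.2] w 37.4 g 0.0 q [ 0.34  0.74  0.01  2.1  -0.02  0.3   1.77]
[-0.11 -0.04 -0.14] -0.0
```

Closing takes time, so I'll wait for it and then lift.

```bash
python3 -m crank '[[0,0,0,0,1],[0,0,0,0,1],[0,0,0,0,1],[0,0,0,0,1],[0,0,-1,0,1],[0,0,-6,0,1],[0,0,-11,0,1],[0,0,-11,0,1],[0,0,-11,0,1]]'; python3 -c "
from h import *
p=[596.74,109.24,.2911]
a=place(p,[-147,0,0])[0];print(a)
go((a[0],a[1],121,p[2]+np.pi))"
```

```text
clock: 5.03
ee_pos: [451.3, -192.4, 119.3]
tcp_rot: [3.141, -0.001, 2.969]
contact_force: [-0.5, -0.4, -2.2]
gripper_width: 21.7
grip_force: 49.8
[455.92447399  67.05010034   0.        ]
now 5.025 [ 451.3 -192.4  119.3] [ 3.141e+00 -1.000e-03  2.969e+00] F [-0.5 -0.4 -2.2] w 21.7 g 49.8 q [ 0.33  0.53  0.02  2.04 -0.02  0.57  1.77]
[ 4.   25.64 -0.15] -26.6
```

```bash
python3 -m crank '[[0.8,5,0,-6,1],[1.6,10,0,-12,1],[2.4,15,0,-18,1],[3.2,20,0,-24,1],[4,25.6,0,-26.6,1],[4,25.6,0,-26.6,1],[4,25.6,3,-26.6,1],[4,25.6,3,-26.6,1],[4,25.6,3,-26.6,1]]'; python3 - <<'E'
from h import *
import cv2
p=[596.74,109.24,.2911]
a=place(p,[-147,0,0])[0]
go((a[0],a[1],60,p[2]+np.pi))
T=eyes.capture("top");S=eyes.capture("scene")
a=cv2.resize(T["pixels"][150:230,180:260,::-1],(400,400),interpolation=cv2.INTER_CUBIC)
b=cv2.resize(S["pixels"][140:220,230:310,::-1],(400,400),interpolation=cv2.INTER_CUBIC)
cv2.imwrite("pics/m2.png",np.hstack([a,b]))
print("pin px in panels",(proj(T,place(p,[-85,0,42]))-[180,150])*5,(proj(S,place(p,[-85,0,42]))-[230,140])*5+[400,0])
print("head top expected",(proj(S,place(p,[-85,0,139]))-[230,140])*5+[400,0],(proj(T,place(p,[-85,0,139]))-[180,150])*5)
E
```

```text
clock: 6.15
ee_pos: [456.3, 65.4, 89.4]
tcp_rot: [-3.142, -0.002, -2.851]
contact_force: [0.1, -0.6, -2.1]
gripper_width: 21.4
grip_force: 49.8
now 6.15 [456.3  65.4  89.4] [-3.142e+00 -2.000e-03 -2.851e+00] F [ 0.1 -0.6 -2.1] w 21.4 g 49.8 q [-0.16  0.56 -0.06  2.14  0.07  0.45  1.58]
[-0.02  0.17  2.94] -0.1
pin px in panels [[211.20179135 254.38180034]] [[633.46504417 170.39505497]]
head top expected [[638.33612784  85.87550623]] [[200.05142111 227.83064553]]
```

View pics/m2.png

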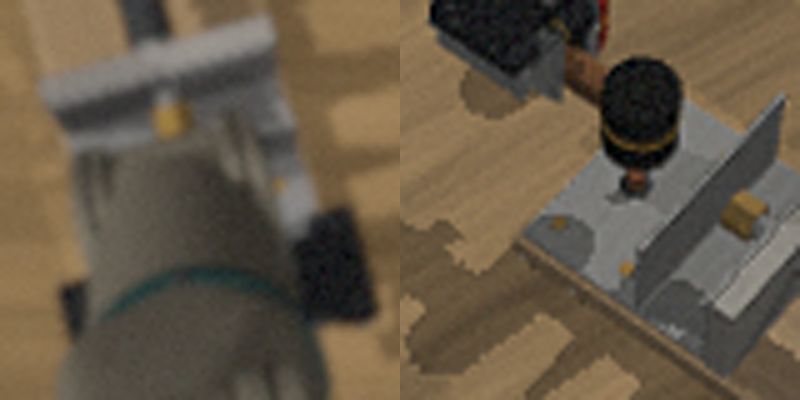

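The head sits over the pin: its top is at (643,90), against an expected (638,86), and the copper pin shows just below at (635,180). I'll press down in stages.

```bash
python3 -m crank '[[0,0.1,3,0,1],[0,0.1,3.6,0,1],[0,0.1,4,0,1],[0,0.1,4.3,0,1],[0,0.1,4.3,0,1]]' 60;  python3 -m crank '[[0,0,0.3,0,1],[0,0,0.6,0,1],[0,0,0.6,0,1]]'; python3 -m crank '[[0,0,0.2,0,1],[0,0,0.4,0,1],[0,0,0.4,0,1]]'
```

```text
clock: 6.88
ee_pos: [456.5, 67.0, 47.2]
tcp_rot: [-3.141, 0.001, -2.85]
contact_force: [-1.8, -0.3, 2.9]
gripper_width: 21.4
grip_force: 59.8
clock: 7.25
ee_pos: [456.5, 67.1, 40.5]
tcp_rot: [-3.142, 0.0, -2.85]
contact_force: [-1.2, -1.5, 3.8]
gripper_width: 21.3
grip_force: 59.8
clock: 7.62
ee_pos: [456.5, 67.1, 36.5]
tcp_rot: [-3.142, 0.0, -2.85]
contact_force: [-1.0, -1.0, 3.2]
gripper_width: 21.5
grip_force: 59.8
```

```bash
python3 -m crank '[[0,0,0.2,0,1],[0,0,0.3,0,1],[0,0,0.3,0,1]]'; python3 -m crank '[[0,0,0.2,0,1],[0,0,0.3,0,1],[0,0,0.3,0,1]]'; python3 - <<'E'
from h import *
import cv2
S=eyes.capture("scene");go()
cv2.imwrite("pics/m3.png",cv2.resize(S["pixels"][140:220,230:310,::-1],(600,600),interpolation=cv2.INTER_CUBIC))
E
```

```text
clock: 8.0
ee_pos: [455.7, 66.4, 34.1]
tcp_rot: [-3.141, -0.001, -2.851]
contact_force: [-4.6, -3.4, 11.8]
gripper_width: 21.4
grip_force: 60.0
clock: 8.38
ee_pos: [454.6, 66.1, 31.0]
tcp_rot: [-3.141, -0.003, -2.851]
contact_force: [-5.5, -2.4, 11.6]
gripper_width: 21.4
grip_force: 60.0
now 8.425 [454.6  66.1  31. ] [-3.141e+00 -3.000e-03 -2.851e+00] F [-5.8 -3.8 13.4] w 21.3 g 60.0 q [-0.18  0.67 -0.04  2.17  0.09  0.3   1.57]
```

View pics/m3.png

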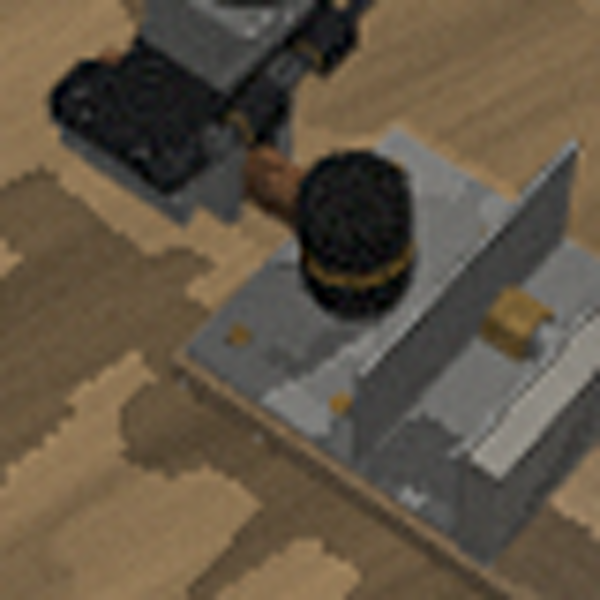

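The head's face looks flush over the pin and the force doubled at the expected height. I'll lift away and check the pin.

```bash
python3 -m crank '[[0,0,-4,0,1],[0,0,-9,0,1],[0,-6,-9,6,1],[-0.5,-12,-9,12,1],[-1,-18,-9,18,1],[-1,-18,-9,18,1]]'; python3 - <<'E'
from h import *
import cv2
S=eyes.capture("scene");go((453,-193.4,80,2.969),(453,-193.4,11,2.969))
cv2.imwrite("pics/m4.png",np.hstack([cv2.resize(S["pixels"][150:210,235:295,::-1],(400,400),interpolation=cv2.INTER_CUBIC),cv2.resize(S["pixels"][130:230,170:270,::-1],(400,400),interpolation=cv2.INTER_CUBIC)]))
p=[596.74,109.24,.2911]
for z in (27,31,35,42): print(z,(proj(S,place(p,[-85,0,z]))-[235,150])*400/60)
E
```

```text
clock: 9.18
ee_pos: [519.3, -108.4, 120.2]
tcp_rot: [-3.138, 0.002, 3.11]
contact_force: [-0.0, 0.6, -3.0]
gripper_width: 21.4
grip_force: 60.0
now 9.225 [ 518.  -104.7  119.9] [-3.141  0.     3.115] F [-0.3 -0.2 -2. ] w 21.5 g 60.0 q [ 0.15  0.57 -0.    1.94  0.01  0.63  1.68]
[ 6.27 -9.03  4.  ] 8.4
[ 6.27 -9.03 10.9 ] 8.4
27 [[277.01030052 176.89059048]]
31 [[277.26028189 172.55309311]]
35 [[277.51135706 168.19661698]]
42 [[277.95339222 160.52673996]]
```

View pics/m4.png

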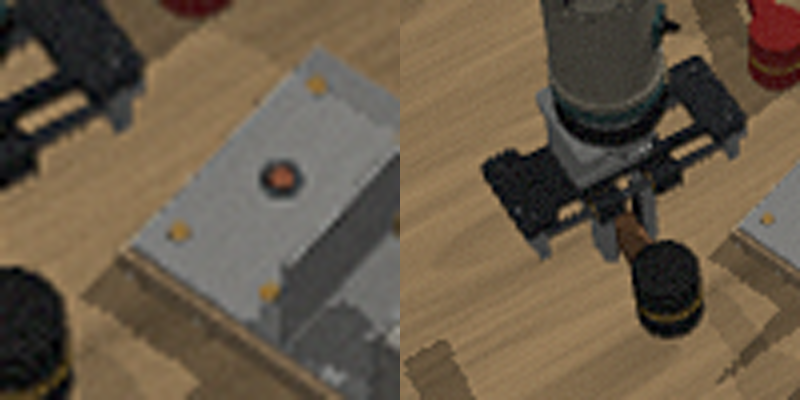

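The left panel shows the pin top at (281,177), which is the predicted position for 27 mm (home). Next I'll put the mallet back where it came from.

```bash
python3 -m crank '[[3,-4.5,2,4,1],[6.3,-9,4,8.4,1],[6.3,-9,7,8.4,1],[6.3,-9,10,8.4,1],[6.3,-9,10.4,8.4,1],[6.3,-9,10.4,8.4,1]]'; python3 -m crank '[[0,0,0.2,0,1],[0,0,0.2,0,1]]'
```

```text
clock: 9.98
ee_pos: [453.0, -189.8, 16.8]
tcp_rot: [3.141, -0.0, 2.974]
contact_force: [0.1, 0.1, -2.9]
gripper_width: 21.7
grip_force: 60.0
clock: 10.22
ee_pos: [453.3, -190.9, 15.4]
tcp_rot: [-3.141, 0.001, 2.973]
contact_force: [-0.0, -0.1, -3.1]
gripper_width: 21.4
grip_force: 60.0
```

```bash
python3 -m crank '[[0,0,0.2,0,1],[0,0,0.4,0,1],[0,0,0.4,0,1]]'; python3 -m crank '[[0,0,0.2,0,1],[0,0,0.3,0,1],[0,0,0.3,0,1]]'
```

```text
clock: 10.6
ee_pos: [452.5, -190.9, 10.5]
tcp_rot: [3.142, -0.0, 2.972]
contact_force: [-0.1, 0.2, -2.3]
gripper_width: 21.5
grip_force: 60.0
clock: 10.98
ee_pos: [452.5, -190.9, 7.5]
tcp_rot: [3.141, -0.0, 2.972]
contact_force: [0.1, 0.4, -3.0]
gripper_width: 21.6
grip_force: 60.0
```

```bash
python3 -m crank '[[0,0,0.15,0,1],[0,0,0.15,0,1]]'; python3 -m crank '[[0,0,0.15,0,1],[0,0,0.15,0,1]]'
```

```text
clock: 11.22
ee_pos: [452.7, -191.0, 6.2]
tcp_rot: [-3.142, 0.0, 2.972]
contact_force: [0.3, 0.7, 0.2]
gripper_width: 21.5
grip_force: 60.0
clock: 11.48
ee_pos: [452.5, -190.9, 5.6]
tcp_rot: [-3.141, 0.0, 2.972]
contact_force: [-3.7, 0.6, 11.6]
gripper_width: 21.6
grip_force: 60.0
```

Contact. I'll release slowly and rise.

```bash
python3 -m crank '[[0,0,-0.1,0,0.4],[0,0,-0.1,0,0],[0,0,-0.1,0,-0.3],[0,0,-0.1,0,-0.3],[0,0,-0.1,0,-0.3],[0,0,-0.1,0,-0.3],[0,0,-0.1,0,-0.3],[0,0,-3,0,-0.3],[0,0,-8,0,-0.3],[0,0,-14,0,-0.3],[0,0,-16,0,-0.3],[0,0,-16,0,-0.3]]'; python3 - <<'E'
from h import *
import cv2
S=eyes.capture("scene")
p=[596.74,109.24,.2911]
g=place(p,[0,0,0])[0]
go((g[0],g[1],165,p[2]+np.pi))
cv2.imwrite("pics/m5.png",np.hstack([cv2.resize(S["pixels"][150:250,150:250,::-1],(400,400),interpolation=cv2.INTER_CUBIC),cv2.resize(S["pixels"][145:205,265:325,::-1],(400,400),interpolation=cv2.INTER_CUBIC)]))
print((proj(S,place(p,[[0,0,72],[-10,0,72],[-27,75,100]]))-[265,145])*400/60+[400,0])
E
```

```text
clock: 12.98
ee_pos: [453.7, -191.3, 166.1]
tcp_rot: [-3.141, 0.004, 2.972]
contact_force: [-0.9, -0.7, 0.0]
gripper_width: 60.7
grip_force: 0.0
now 13.025 [ 452.7 -190.9  164.7] [-3.141e+00  1.000e-03  2.972e+00] F [-0.2  0.2 -0.2] w 61.0 g 0.0 q [ 0.33  0.46  0.02  2.   -0.02  0.68  1.76]
[-9.140e+00  3.201e+01 -2.000e-02] -26.4
[[621.33476345 255.87296174]
 [604.43154871 244.45307911]
 [674.86413861  90.53862663]]
```

View pics/m5.png

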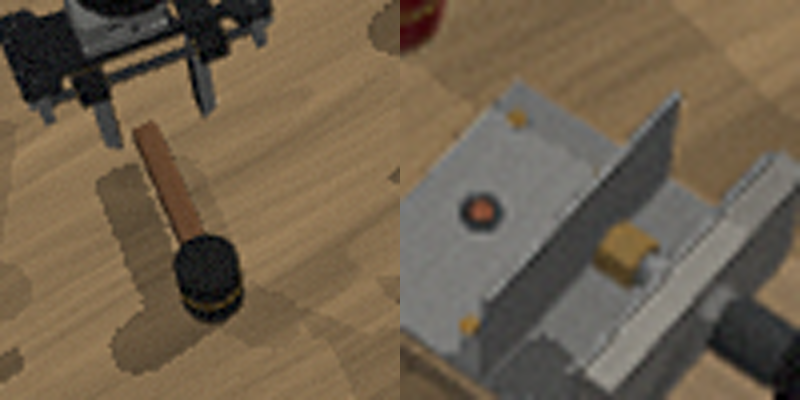

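The left panel shows the mallet upright on the table with its head at (208,270). The right panel shows the pin home at (481,211) and the bolt head at (628,252), about 2 mm from prediction. Now to the gap.

```bash
python3 -m crank '[[-1.5,5.5,0,-8,-0.3],[-3,11,0,-16,-0.3],[-4.5,16,0,-22,-0.3],[-6,21.5,0,-26.4,-0.3],[-7.5,27,0,-26.4,-0.3],[-9.2,32.1,0,-26.4,-0.3],[-9.2,32.1,2,-26.4,-0.3],[-9.2,32.1,2,-26.4,-0.3],[-9.2,32.1,2,-26.4,-0.3]]' ; python3 - <<'E'
from h import *
import cv2
S=eyes.capture("scene");T=eyes.capture("top")
go((597.5,110.5,53,.2911+np.pi))
a=S["pixels"][120:200,265:345,::-1];b=T["pixels"][130:210,170:250,::-1]
cv2.imwrite("pics/m6.png",np.hstack([cv2.resize(i,(400,400),interpolation=cv2.INTER_CUBIC) for i in(a,b)]))
E
```

```text
clock: 14.15
ee_pos: [596.8, 108.9, 143.8]
tcp_rot: [-3.141, -0.002, -2.851]
contact_force: [-1.0, 0.2, 0.4]
gripper_width: 61.2
grip_force: 0.0
now 14.25 [597.5 109.  144.8] [-3.141  0.    -2.852] F [ 0.2 -0.8  0.4] w 60.9 g 0.0 q [-0.17  0.64 -0.09  1.7   0.08  0.81  1.56]
[-0.04  0.15  9.18] -0.1
```

View pics/m6.png

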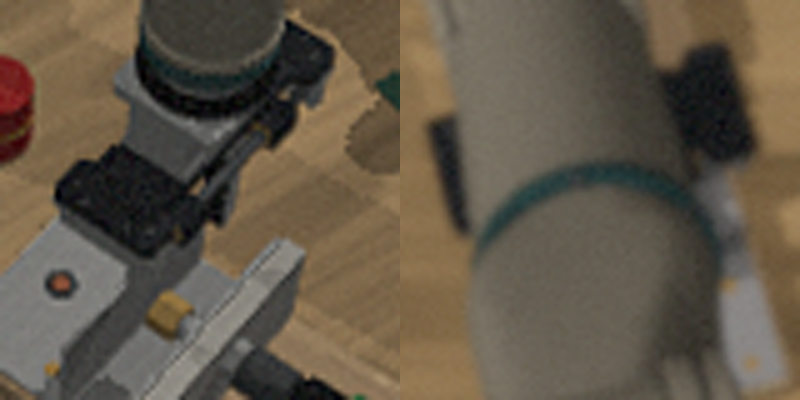

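The gripper is above the gap with the bolt head at (168,312), in line with the fingers. I'll descend while watching the force.

```bash
python3 -m crank '[[0,0.1,3,0,-0.3],[0,0.1,5,0,-0.3],[0,0.1,6,0,-0.3],[0,0.1,6,0,-0.3]]' ;python3 -m crank '[[0,0,1.6,0,-0.3],[0,0,3.1,0,-0.3],[0,0,3.1,0,-0.3],[0,0,3.1,0,-0.3]]'; python3 -c "
from h import *
go((597.5,110.5,53,.2911+np.pi))"
```

```text
clock: 14.75
ee_pos: [597.0, 110.6, 84.6]
tcp_rot: [3.142, -0.001, -2.851]
contact_force: [0.2, -0.6, 0.2]
gripper_width: 61.1
grip_force: 0.0
clock: 15.25
ee_pos: [597.2, 111.0, 53.5]
tcp_rot: [3.142, -0.0, -2.85]
contact_force: [0.1, 0.4, 0.8]
gripper_width: 60.8
grip_force: 0.0
now 15.25 [597.2 111.   53.5] [ 3.142 -0.    -2.85 ] F [0.1 0.4 0.8] w 60.8 g 0.0 q [-0.18  0.76 -0.08  1.76  0.1   0.62  1.55]
[-0.02 -0.05  0.05] 0.0
```

Clean descent. I'll close gently first, to centre on the head.

```bash
python3 -m crank '[[0,0,0,0,1],[0,0,0,0,1],[0,0,0,0,1],[0,0,0,0,1],[0,0,0,0,1],[0,0,0,0,1],[0,0,0,0,1],[0,0,0,0,1],[0,0,0,0,1],[0,0,0,0,1]]' 15;python3 -m crank '[[0,0,0,0,1],[0,0,0,0,1],[0,0,0,0,1],[0,0,0,0,1]]'; python3 -c "
from h import *
go();s=bot.read_state();R=Ro.from_euler('xyz',s['tcp_rot']).inv();print(R.apply(s['contact_force']),R.apply(s['ft_torque']))"
```

```text
clock: 16.5
ee_pos: [597.9, 108.8, 53.7]
tcp_rot: [-3.139, 0.0, -2.851]
contact_force: [2.2, -5.5, -0.8]
gripper_width: 26.1
grip_force: 15.0
clock: 17.0
ee_pos: [597.9, 108.7, 53.7]
tcp_rot: [-3.139, 0.0, -2.852]
contact_force: [1.4, -5.9, 0.0]
gripper_width: 26.0
grip_force: 15.0
now 17.0 [597.9 108.7  53.7] [-3.139  0.    -2.852] F [ 1.4 -5.9  0. ] w 26.0 g 15.0 q [-0.18  0.76 -0.08  1.76  0.1   0.62  1.55]
[ 3.11964244e-01 -6.09821931e+00 -5.20730005e-03] [ 1.16002497 -0.12902643 -0.0012986 ]
```

The head isn't squared yet (26 mm) and sits about 2 mm off-centre. I'll shift to centre and squeeze harder.

```bash
python3 -m crank '[[0,-0.1,0,0,1],[0,-0.22,0,0,1],[0,-0.22,0,0,1],[0,-0.22,0,0,1],[0,-0.22,0,0,1],[0,-0.22,0,0,1]]' 50; python3 -c "
from h import *
go();s=bot.read_state();R=Ro.from_euler('xyz',s['tcp_rot']).inv();print(R.apply(s['contact_force']),R.apply(s['ft_torque']))"
```

```text
clock: 17.75
ee_pos: [597.9, 108.8, 53.7]
tcp_rot: [-3.141, 0.0, -2.85]
contact_force: [1.9, -3.6, 0.9]
gripper_width: 25.2
grip_force: 50.0
now 17.75 [597.9 108.8  53.7] [-3.141  0.    -2.85 ] F [ 1.9 -3.6  0.9] w 25.2 g 50.0 q [-0.18  0.76 -0.08  1.76  0.1   0.62  1.55]
[-0.82941089 -3.97897624 -0.92562047] [ 0.74029983 -0.18819892 -0.04135515]
```

The head is wedged slightly off-flat (25.2 mm instead of 24). I'll drop to 3 N so the driver turns it on, watch the width, and clamp at the minimum.

```bash
python3 -m crank '[[0,-0.1,0,0,1],[0,-0.1,0,0,1]]' 3|grep -E 'clock|width|contact'; for i in 1 2 3 4; do python3 -m crank '[[0,0,0,0,1],[0,0,0,0,1]]'|grep -E 'clock|width'; done
```

```text
clock: 18.0
contact_force: [1.4, -1.3, -0.1]
gripper_width: 27.2
clock: 18.25
gripper_width: 27.5
clock: 18.5
gripper_width: 27.2
clock: 18.75
gripper_width: 27.1
clock: 19.0
gripper_width: 27.2
```

```bash
for i in 1 2 3 4 5 6 7; do python3 -m crank '[[0,0,0,0,1],[0,0,0,0,1]]'|grep -E 'width'; done; python3 -c "
from h import *
go()"
```

```text
gripper_width: 27.3
gripper_width: 27.2
gripper_width: 27.3
gripper_width: 27.0
gripper_width: 27.0
gripper_width: 27.4
gripper_width: 27.1
now 20.75 [598.1 108.6  53.8] [ 3.141  0.    -2.85 ] F [-1.   4.6  5. ] w 27.1 g 3.0 q [-0.17  0.76 -0.08  1.76  0.1   0.62  1.55]
```

Friction stalls it near corner-to-corner, so I'll open slightly, let the driver turn about 30° (2.1 s), and close again.

```bash
python3 -m crank '[[0,0.05,0,0,0.2],[0,0.05,0,0,0.2],[0,0.05,0,0,0.2],[0,0.05,0,0,0.2],[0,0.05,0,0,0.2],[0,0.05,0,0,0.2]]' 8|grep -E 'width|contact'; python3 -m crank '[[0,0,0,0,0.2],[0,0,0,0,0.2],[0,0,0,0,0.2],[0,0,0,0,0.2],[0,0,0,0,0.2],[0,0,0,0,0.2],[0,0,0,0,0.2],[0,0,0,0,0.2],[0,0,0,0,0.2],[0,0,0,0,0.2]]'|grep -E width; for i in 1 2 3 4; do python3 -m crank '[[0,0,0,0,1],[0,0,0,0,1]]'|grep -E 'clock|width|contact'; done
```

```text
contact_force: [0.3, -0.4, -0.2]
gripper_width: 37.8
gripper_width: 37.7
clock: 23.0
contact_force: [-0.7, 1.4, 0.1]
gripper_width: 24.1
clock: 23.25
contact_force: [-0.7, 1.6, 0.4]
gripper_width: 24.4
clock: 23.5
contact_force: [-1.1, 1.7, -0.1]
gripper_width: 24.3
clock: 23.75
contact_force: [-1.3, 1.2, -0.0]
gripper_width: 24.2
```

Near flat. Now to squeeze firmly.

```bash
python3 -m crank '[[0,0,0,0,1],[0,0,0,0,1],[0,0,0,0,1],[0,0,0,0,1]]' 50|grep -E 'clock|width|contact'; for i in 1 2 3; do python3 -m crank '[[0,0,0,0,1],[0,0,0,0,1],[0,0,0,0,1],[0,0,0,0,1]]'|grep -E 'clock|width|contact|grip_f|ee'; done
```

```text
clock: 24.25
contact_force: [-1.6, 2.8, 0.3]
gripper_width: 23.6
clock: 24.75
ee_pos: [597.9, 108.7, 53.6]
contact_force: [-0.0, 3.9, -0.2]
gripper_width: 23.7
grip_force: 50.0
clock: 25.25
ee_pos: [597.8, 108.6, 53.6]
contact_force: [-2.3, 4.9, 1.3]
gripper_width: 23.4
grip_force: 50.0
clock: 25.75
ee_pos: [597.8, 108.7, 53.6]
contact_force: [-2.1, 4.6, 1.3]
gripper_width: 23.4
grip_force: 50.0
```

```bash
python3 -c "
from h import *
go();print(bot.job_done())"
```

```text
now 25.75 [597.8 108.7  53.6] [ 3.141 -0.    -2.85 ] F [-2.1  4.6  1.3] w 23.4 g 50.0 q [-0.17  0.76 -0.08  1.76  0.1   0.62  1.55]
the job is handed in; nothing more can be done
None
```

I drove the pin home with the mallet, set the mallet back upright on the table, and handed the job in at 25.75 s with the bolt head held on its flats at 50 N; no verdict was returned.

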